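Set the blue-wheeled buggy's screen to its reading angle

ROBOT

A 6-joint arm with a two-finger parallel gripper is mounted at the origin on the work surface. World frame = base frame: x ahead of the robot, y to its left, z up, the work surface at z = 0. Lengths are in m, angles in rad, forces in N, time in s.
With the tool pointing down it reaches from about 0.35 to 0.875 m from the base axis. Payload 15.5 kg.
Tool frame: the origin (TCP) lies between the finger pads; the fingertips stand 8 mm ahead of it and the grasp point (between the pads) lies 11 mm behind it; z points along the fingers, y is the direction in which the jaws open and shut (so a half turn about z gives the same grasp; the last joint's range is limited). The gripper opens to 85 mm and grips with 20 to 120 N. Pads are 22 mm wide; open, the fingers measure 114 mm over their backs; the gripper's body (76 mm by 85 mm) begins 54 mm behind the grasp point. The pads swing forward as they close: fully open they stand 13 mm farther back than shut.
Start: joints at [-1.208, 0.494, 1.345, -0, 1.302, -0.096], TCP at [0.277, -0.56, 0.206] pointing down, gripper open.
Joint ranges: [-2.91, 2.91], [-0.82, 2.16], [0.22, 2.67], [-1.22, 4.37], [0.12, 2.79], [-3.08, 3.08]. Speed limits (rad/s): [1.89, 1.89, 2.57, 3.01, 3.01, 3.01].

INTERFACE

Orientations are given as a unit quaternion [w, x, y, z].
In Python, from station import robot gives the robot as it stands. The module is installed in compiled form; this text tells all that it offers.
- The arm moves only by the tool step_arm, never from a script. Its argument "steps" is a list of rows, each a list of 7 numbers: the finger opening in mm, from 0 to 85.4, then the shift along the world's x, y, z in mm, then the turn, a rotation vector about the world's x, y, z in rad. A call has 1 to 10 rows; each row is the pose to reach, as a shift and turn from the pose commanded when the call began; what a row does not reach only later rows make up. A row lasts 1/12 s, in which the tool goes at most 41.7 mm and 7.16 degrees, less where a joint would pass 70% of its speed; a pose out of reach is approached as far as the arm can. A call with a gripper value outside its range is refused whole. The fingers move at their own pace and stop on an object; "newtons" is the grip in N (left out, the last holds). Time passes only in rows, so rows that repeat a pose let the fingers close. It gives the time, the measured TCP pose, the force and the opening at its end, in the units of the state.
- robot.observe(): the state, without advancing time (a new reading comes with each control period).
- robot.grab_frame(name): name is "scene" or "side" or "wrist"; returns the picture (420x560x3 uint8, red, green, blue); there is no depth.
- robot.calibration(name): a dict with "vfov" (degrees; the focal length in pixels is half the picture's height over the tangent of half this angle, whatever the lens; pixels are square), "cx", "cy" (the principal point, pixels), "world_to_cam" (4x4, takes a point from world to camera coordinates); the wrist camera has in their place "T_tool_cam" (4x4, takes a point from camera to tool coordinates, whose origin is the TCP and whose axes are the flange's). Camera axes: x right, y down, z forward; pixel columns grow to the right and rows downward; lengths in m; the calibration is good to about 2 mm. A picture is of the moment at which its call begins: read the wrist's pose just before it. calibration takes no time and is no camera call.
- robot.job_done(): hands the job in, once; it reports no verdict.
The state is a dict: "time_s": time; "q": joint angles; "qd": joint speeds; "effort": joint torques, N m; "position": TCP position; "tool_rot": TCP orientation; "force": force on the tool from outside, world axes, zero at the start; "torque": the same for the moment, N m; "grip_width": opening from 0.0 (shut) to 1.0 (fully open).
Only numpy, scipy, OpenCV 4.12 (cv2) and the standard library are available. Lean on these libraries where they do the work, as an engineer would, in place of code of your own. Each camera call takes 0.05 s, during which the arm holds its last target.

TASK

The screen of the blue-wheeled robot buggy stands too upright. Fold it back about its hinge to the reading angle, 45 degrees, so that its side edges lie in line with the slanted orange guide strips beside it, and leave it there. Leave the screen of the black-wheeled buggy as it is.

Things in the scene. Friction and masses are not known exactly. Their poses are not given: they have to be found in the camera images.
- blue_screen (a joint): Angle (rad) of the blue-wheeled buggy's screen, a stiff black panel 110 mm from hinge to free edge, 150 wide, 10 thick: 0 = flat on the controller box, display up; 1.571 = upright. Starts at 1.3 to 1.9, range 0 to 2.15. Stiff hinge: it stays where left and takes 2 to 4 N at the free edge. Pushing the display face folds it down (angle falls). The buggy is fixed to a stand.
- blue_hinge (a point): Middle of the blue-wheeled buggy's hinge line, 88 mm above the bench; fixed. y along the hinge, z up, x level, the way the screen folds down (away from the robot within 20 degrees). Controller box: top 3 mm below the hinge, from 5 mm behind to 120 mm ahead of it. Outside each side edge of the screen a fixed orange strip, 85 mm long, rises from the hinge at 45 degrees. Free space behind the hinge.
- blue_edge (a point): Middle of the free edge of the blue-wheeled buggy's screen, half-way through its thickness, 110 mm from the hinge line. x points from the hinge to the free edge, y along the hinge, z out of the display face (towards the robot when upright). The back face contains the hinge line; the display face is 10 mm in front of it.
- black_edge (a point): Middle of the free edge of the other buggy's screen, 110 mm from its hinge. That buggy is the same, but its wheels and motor block are black; its screen stands at any angle and is to be left alone.

How it is judged:
By the outcome, as a careful person would: the job done as asked, in the order asked, and still so for the second after the job is handed in, with the robot touching nothing.
It also fails if it takes over 35 s, if anything falls off the work surface, if the arm or the gripper's body presses on something with over 40 N, if the wrist force passes 120 N, or if a joint passes its speed limit or range.

## Working session

There is one attempt and no reset: what is moved stays moved. The work goes in short steps, Python scripts to look and compute and a tool call to move; the robot and the scene stay as the last step left them, time stands still between calls to the robot, and variables do not carry over. Pictures are saved under pics/ and viewed, and the job is handed in when it is done.

Besides the shell and the picture viewer there is one more tool, called as name([rows], argument=value, ...), one row to a line, values as JSON. step_arm: Moves the arm, as the interface text tells. Its arguments: {"type":"object","properties":{"steps":{"type":"array"},"newtons":{"type":"number"}},"required":["steps"]}

```bash
mkdir -p pics; cat > h.py <<'E'
import numpy as np,cv2
from station import robot
def cal(n): return robot.calibration(n)
def save(n,f):
    im=robot.grab_frame(n); cv2.imwrite('pics/'+f,cv2.cvtColor(im,cv2.COLOR_RGB2BGR)); return im
def KP(n):
    c=cal(n); f=210/np.tan(np.radians(c['vfov']/2)); K=np.array([[f,0,c['cx']],[0,f,c['cy']],[0,0,1]]); return K,np.array(c['world_to_cam'])
def proj(n,p):
    K,T=KP(n); q=K@(T[:3,:3]@np.array(p)+T[:3,3]); return q[:2]/q[2]
def ray(n,uv):
    K,T=KP(n); d=T[:3,:3].T@np.linalg.inv(K)@np.array([*uv,1.]); return -T[:3,:3].T@T[:3,3],d
def at_z(n,uv,z):
    o,d=ray(n,uv); return o+d*(z-o[2])/d[2]
E
python3 - <<'E'
from h import *
save('scene','s0.png');save('side','d0.png');save('wrist','w0.png')
for n in('scene','side','wrist'):print(cal(n))
o=robot.observe();print(o['time_s'],o['position'],o['tool_rot'])
E
```

```text
{'vfov': 51.55797720446349, 'cx': 285.61319553150645, 'cy': 213.0574433313531, 'world_to_cam': array([[ 0.19019792,  0.98146957,  0.02328589, -0.09324489],
       [ 0.52932882, -0.08254441, -0.84439174, -0.20402587],
       [-0.82682268,  0.17292744, -0.53521991,  1.43768519],
       [ 0.        ,  0.        ,  0.        ,  1.        ]])}
{'vfov': 55.07755107231305, 'cx': 278.7218577453072, 'cy': 212.77404812075582, 'world_to_cam': array([[ 0.97535067, -0.2200644 , -0.01620871, -0.57315512],
       [-0.15151958, -0.61452842, -0.7742071 ,  0.18661798],
       [ 0.16041471,  0.75757935, -0.63272478,  0.7225253 ],
       [ 0.        ,  0.        ,  0.        ,  1.        ]])}
{'vfov': 59.13464875400721, 'cx': 282.69863496004, 'cy': 206.65809917297335, 'T_tool_cam': array([[-2.31739990e-04, -9.45667758e-01, -3.25134491e-01,
         8.51533576e-02],
       [ 9.99999973e-01, -2.19490915e-04, -7.43523148e-05,
        -2.35519411e-04],
       [-1.05148006e-06, -3.25134499e-01,  9.45667784e-01,
        -1.69278702e-01],
       [ 0.00000000e+00,  0.00000000e+00,  0.00000000e+00,
         1.00000000e+00]])}
0.15 [ 0.27671566 -0.56009104  0.20573325] [-4.54242856e-04  9.73802939e-01  2.27393116e-01 -3.90441323e-05]
```

View pics/s0.png

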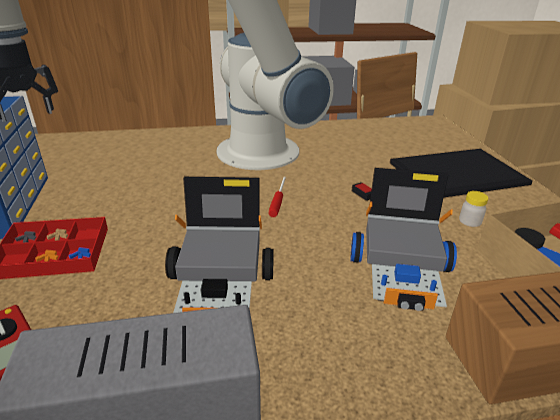

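View pics/d0.png

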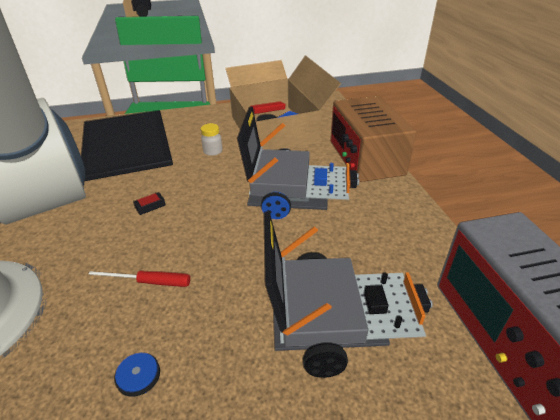

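View pics/w0.png

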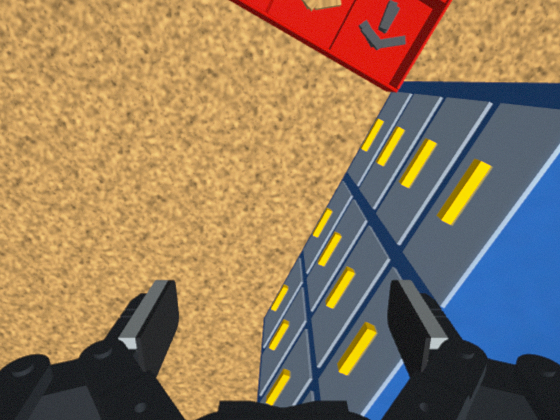

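```bash
python3 - <<'E'
import cv2
a=cv2.imread('pics/s0.png')[150:320,330:490]; cv2.imwrite('pics/s0c.png',cv2.resize(a,None,fx=3.5,fy=3.5,interpolation=2))
a=cv2.imread('pics/d0.png')[90:230,210:370]; cv2.imwrite('pics/d0c.png',cv2.resize(a,None,fx=4,fy=4,interpolation=2))
E
```

```text
(no output)
```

View pics/s0c.png

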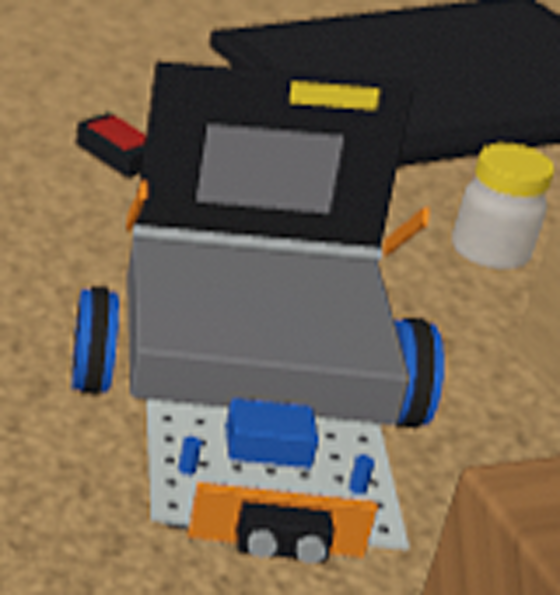

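View pics/d0c.png

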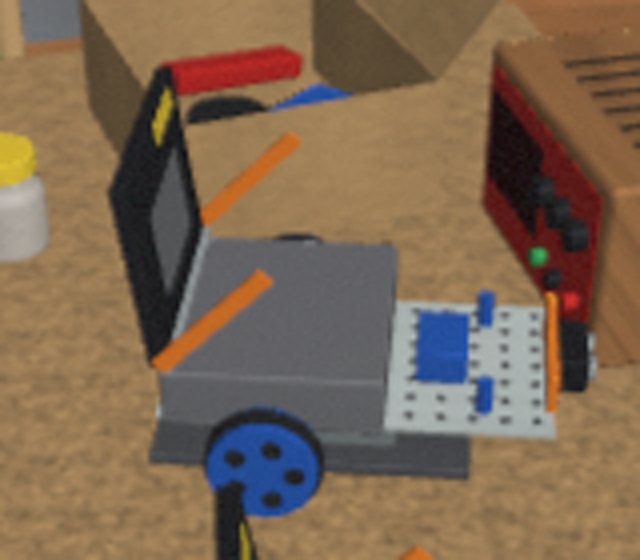

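```bash
cat > fit.py <<'E'
from h import *
from scipy.optimize import least_squares
S=lambda u,v:(330+u/3.5-.36,150+v/3.5-.36)
D=lambda u,v:(210+u/4-.38,90+v/4-.38)
# obs: cam, pixel, kind,(along, side)
obs=[('scene',S(137,226),'b',(0,-1)),('scene',S(380,246),'b',(0,1)),('scene',S(156,63),'b',(.11,-1)),('scene',S(412,95),'b',(.11,1)),
('side',D(166,68),'b',(.11,1)),('side',D(270,276),'s',(.085,-1)),('side',D(297,138),'s',(.085,1)),('side',D(155,367),'s',(0,-1)),('scene',S(430,212),'s',(.085,1))]
def pt(p,k,a,s):
    x,y,yaw,th,sw=p; ang=th if k=='b' else np.pi/4
    w=.075 if k=='b' else sw
    ex=np.array([np.cos(yaw),np.sin(yaw),0]);ey=np.array([-np.sin(yaw),np.cos(yaw),0])
    return np.array([x,y,.088])+a*(np.cos(ang)*ex+np.sin(ang)*np.array([0,0,1]))+s*w*ey
def res(p): return np.concatenate([proj(c,pt(p,k,*q))-uv for c,uv,k,q in obs])
if __name__=='__main__':
    r=least_squares(res,[.5,.2,0,1.6,.085],loss='soft_l1');print(r.x,r.x[3]*57.3,r.x[2]*57.3);print(res(r.x).reshape(-1,2).round(1))
E
python3 fit.py
```

```text
[ 0.5840295   0.2406277  -0.30965802  1.6708622   0.07918449] 95.74040409872556 -17.74340431016404
[[-0.6  1. ]
 [-0.2  1. ]
 [ 0.4  0.6]
 [ 1.  -3.2]
 [-0.1 -2. ]
 [-1.3  0.5]
 [-1.8 -0.1]
 [ 0.7  0.4]
 [-0.5  2.1]]
```

step_arm([
  [0,0,0,40,0,0,0],
  [0,0,0,80,0,0,0],
  [0,20,40,110,0,0,0],
  [0,40,80,110,0,0,-0.1],
  [0,50,120,110,0,0,-0.2],
  [0,60,160,110,0,0,-0.3],
  [0,70,200,110,0,0,-0.4],
  [0,80,240,110,0,0,-0.5],
  [0,90,280,110,0,0,-0.6],
  [0,100,320,110,0,0,-0.7],
])

```text
time_s: 0.98
position: [0.3739, -0.2495, 0.3161]
tool_rot: [-0.0, 0.993, -0.122, -0.0]
force: [1.5, 0.6, 0.5]
grip_width: 0.001
```

step_arm([
  [0,13,40,0,0,0,0],
  [0,25,80,0,0,0,0],
  [0,40,120,0,0,0,0],
  [0,55,160,0,0,0,0],
  [0,70,200,0,0,0,0],
  [0,83,240,0,0,0,0],
  [0,96,280,0,0,0,0],
  [0,110,320,0,0,0,0],
  [0,125,360,0,0,0,0],
  [0,125,360,0,0,0,0],
])

```text
time_s: 1.82
position: [0.5002, 0.1136, 0.3159]
tool_rot: [-0.001, 0.993, -0.117, 0.0]
force: [-0.7, -0.4, -1.0]
grip_width: -0.001
```

```bash
python3 - <<'E'
from h import *
o=robot.observe();print(o)
from scipy.spatial.transform import Rotation as R
w=o['tool_rot'];print(R.from_quat([*w[1:],w[0]]).as_matrix().round(3))
E
```

```text
{'time_s': 1.8167, 'q': array([1.05839301e-01, 2.37689917e-01, 1.44576951e+00, 1.55955933e-03,
       1.45768303e+00, 1.91181523e+00]), 'qd': array([ 0.04754687,  0.03394812, -0.03819704, -0.02672763,  0.02119139,
        0.02438187]), 'effort': array([  3.3876282 , -65.24232388, -43.14073563,   0.21561536,
         0.0762472 ,   2.02088133]), 'position': array([0.50018612, 0.11363491, 0.31585246]), 'tool_rot': array([-8.05433154e-04,  9.93083650e-01, -1.17406191e-01,  4.78240577e-05]), 'force': array([-0.69973438, -0.35295467, -0.96668794]), 'torque': array([-0.00888609,  0.03192789, -0.01823806]), 'grip_width': -0.0008987820391933618}
[[ 0.972 -0.233  0.   ]
 [-0.233 -0.972  0.002]
 [-0.    -0.002 -1.   ]]
```

step_arm([
  [0,5,40,0,0,0,-0.03],
  [0,10,80,0,0,0,-0.07],
  [0,16,120,0,0,0,-0.07],
  [0,22,147,0,0,0,-0.07],
  [0,22,147,-35,0,0,-0.07],
  [0,22,147,-70,0,0,-0.07],
  [0,22,147,-105,0,0,-0.07],
  [0,22,147,-128,0,0,-0.07],
  [0,22,147,-128,0,0,-0.07],
  [0,22,147,-128,0,0,-0.07],
])

```text
time_s: 2.65
position: [0.5206, 0.2552, 0.1878]
tool_rot: [0.001, 0.988, -0.154, -0.001]
force: [0.2, 0.7, 0.3]
grip_width: 0.004
```

```bash
python3 - <<'E'
from h import *
a=save('scene','s1.png')[130:320,310:490];b=save('side','d1.png')[60:230,190:370]
c=np.hstack([cv2.resize(a[:,:,::-1],(400,422)),cv2.resize(b[:,:,::-1],(400,422))]);cv2.imwrite('pics/c1.png',c)
E
```

```text
(no output)
```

View pics/c1.png

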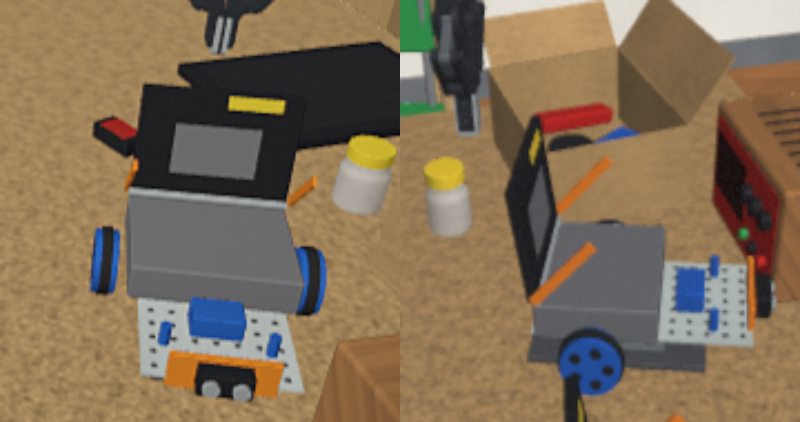

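```bash
python3 - <<'E'
from h import *
from fit import *
o=robot.observe();print(o['position'])
p=o['position']-[0,0,.008]
print(proj('scene',p),proj('side',p))
r=least_squares(res,[.5,.2,0,1.6,.085],loss='soft_l1').x
for a,s in((.11,-1),(.11,1),(0,-1),(0,1)):print(a,s,pt(r,'b',a,s).round(3),proj('scene',pt(r,'b',a,s)),proj('side',pt(r,'b',a,s)))
for c,uv,k,q in obs: print(c,k,q,np.round(uv))
E
```

```text
[0.52201291 0.25569347 0.18994302]
[404.81375957 166.31105406] [222.63481315 126.08174877]
0.11 -1 [0.551 0.173 0.197] [374.5622864  168.21539831] [240.65351968 135.97653415]
0.11 1 [0.596 0.315 0.197] [448.3387708  173.59473018] [251.05111592 104.57511345]
0 -1 [0.561 0.169 0.088] [368.2213052  215.21702375] [249.3832163  180.68556314]
0 1 [0.607 0.312 0.088] [438.04808971 220.96732141] [258.06188663 146.26685492]
scene b (0, -1) [369. 214.]
scene b (0, 1) [438. 220.]
scene b (0.11, -1) [374. 168.]
scene b (0.11, 1) [447. 177.]
side b (0.11, 1) [251. 107.]
side s (0.085, -1) [277. 159.]
side s (0.085, 1) [284. 124.]
side s (0, -1) [248. 181.]
scene s (0.085, 1) [452. 210.]
```

```bash
python3 - <<'E'
from h import *
a=save('scene','s2.png')[90:220,340:470];b=save('side','d2.png')[40:170,170:300];w=save('wrist','w2.png')
c=np.hstack([cv2.resize(a[:,:,::-1],(400,400)),cv2.resize(b[:,:,::-1],(400,400))]);cv2.imwrite('pics/c2.png',c)
print(robot.observe()['position'])
E
```

```text
[0.52190641 0.25566592 0.18987176]
```

View pics/c2.png

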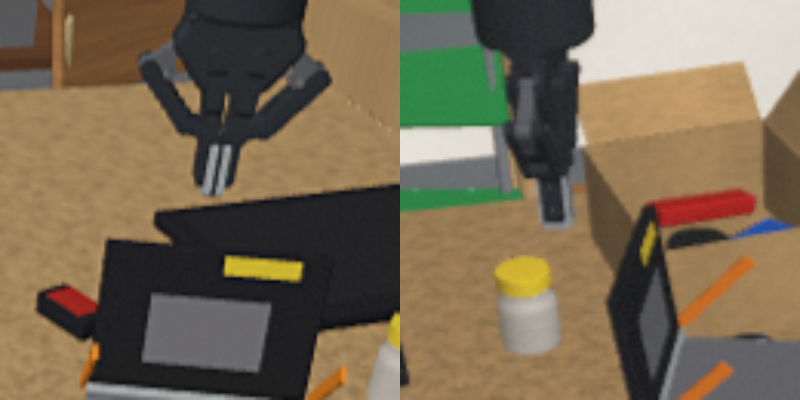

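View pics/w2.png

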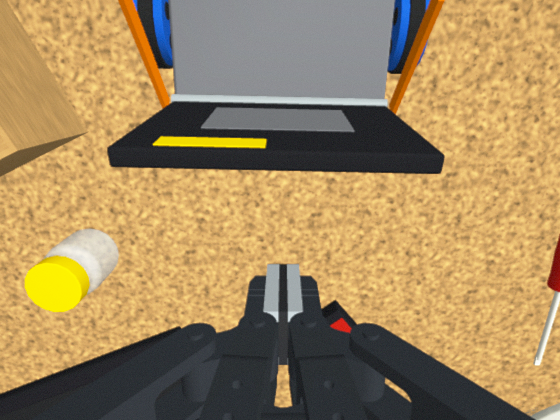

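```bash
cat >> h.py <<'E'
def tri(a,b):
    o1,d1=ray('scene',a);o2,d2=ray('side',b);d1/=np.linalg.norm(d1);d2/=np.linalg.norm(d2)
    s=np.linalg.lstsq(np.c_[d1,-d2],o2-o1,rcond=None)[0];p,q=o1+s[0]*d1,o2+s[1]*d2;return (p+q)/2,np.linalg.norm(p-q)
E
python3 - <<'E'
from h import *
print(tri((409,152.5),(220,113.)))
o=robot.observe();p=o['position'];Q=o['tool_rot']
from scipy.spatial.transform import Rotation as R
c=cal('wrist');f=210/np.tan(np.radians(c['vfov']/2));T=np.linalg.inv(c['T_tool_cam'])
for z in(.008,-.011):
  q=T@[0,0,z,1];print(z,f*q[0]/q[2]+c['cx'],f*q[1]/q[2]+c['cy'])
Rt=R.from_quat([*Q[1:],Q[0]]).as_matrix();TT=np.array(c['T_tool_cam'])
def pw(X):
  q=T@np.r_[Rt.T@(np.array(X)-p),1];return f*q[0]/q[2]+c['cx'],f*q[1]/q[2]+c['cy']
from fit import *
r=least_squares(res,[.5,.2,0,1.6,.085],loss='soft_l1').x
for k,a,s in(('b',.11,1),('b',.11,-1),('b',0,1),('b',0,-1)):print(pw(pt(r,k,a,s)))
E
```

```text
(array([0.51960208, 0.26032161, 0.2122749 ]), np.float64(0.002449045571988957))
0.008 284.6793997369609 249.1509221067498
-0.011 284.860820454966 266.36967759971776
(np.float64(104.89014043859038), np.float64(155.58956701002109))
(np.float64(444.67973692063106), np.float64(155.89227344316637))
(np.float64(172.70894709530293), np.float64(110.67655637415508))
(np.float64(383.48333401706554), np.float64(110.81562645266054))
```

```bash
python3 - <<'E'
from h import *
from fit import *
print('base',at_z('scene',(258,153),0.01))
print(proj('scene',[0,0,0]),proj('side',[0,0,0]))
def res2(p): return np.concatenate([proj(c,pt(p[:5],k,*q)+[0,0,p[5]])-uv for c,uv,k,q in obs])
r=least_squares(res2,[.5,.2,0,1.6,.085,0],loss='soft_l1').x;print(r)
# start-pose tip in s0 
for p in ([0.2767,-.56,.2057-.008],):print(proj('scene',p),proj('side',p))
E
python3 - <<'E'
import cv2
a=cv2.imread('pics/s0.png')[40:180,0:200];cv2.imwrite('pics/s0t.png',cv2.resize(a,None,fx=3,fy=3))
E
```

```text
base [ 0.03485644 -0.00276992  0.01      ]
[257.41226094 151.3519715 ] [-40.75872795 316.79618605]
[ 5.84776472e-01  2.39646038e-01 -3.12541423e-01  1.67560812e+00
  7.96803090e-02  1.48398375e-03]
[ 32.55289163 136.02406262] [-60.46596676 834.28590478]
```

View pics/s0t.png

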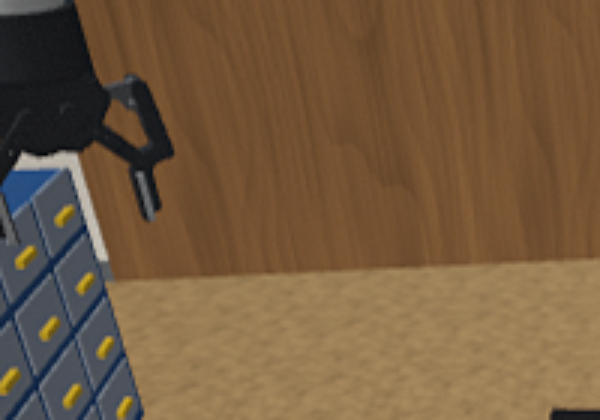

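step_arm([
  [0,0,0,-15,0,0,0],
  [0,0,0,-30,0,0,0],
  [0,9.5,-3,-30,0,0,0],
  [0,19,-6,-30,0,0,0],
  [0,19,-6,-30,0,0,0],
])

```text
time_s: 3.32
position: [0.5429, 0.249, 0.1595]
tool_rot: [-0.001, 0.988, -0.154, 0.001]
force: [-0.7, -0.1, 0.5]
grip_width: 0.003
```

```bash
cat > look.py <<'E'
from h import *
import sys
t=sys.argv[1]
a=save('scene',f's{t}.png')[110:240,340:470];b=save('side',f'd{t}.png')[70:200,190:320]
c=np.hstack([cv2.resize(a[:,:,::-1],(400,400),interpolation=2),cv2.resize(b[:,:,::-1],(400,400),interpolation=2)]);cv2.imwrite(f'pics/c{t}.png',c)
o=robot.observe();print(o['time_s'],o['position'],o['force'])
E
python3 look.py 3
```

```text
3.4167 [0.54125761 0.24928878 0.15919411] [ 0.25338249 -0.1626645  -0.30418844]
```

View pics/c3.png

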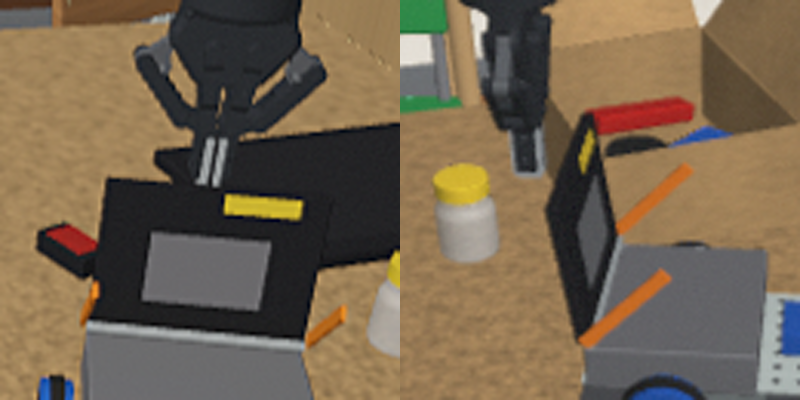

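```bash
python3 - <<'E'
from h import *
for z in (.15,.17,.18,.19): print(z,proj('side',[.541,.249,z]),proj('side',[.551,.246,z]))
E
```

```text
0.15 [232.91139065 139.40845859] [237.52523256 139.50066491]
0.17 [232.11368241 131.36193181] [236.79254795 131.44940289]
0.18 [231.70626442 127.25228417] [236.41833389 127.33727138]
0.19 [231.29297256 123.08338646] [236.03872055 123.1658088 ]
```

step_arm([
  [0,5,-1.5,0,0,0,0],
  [0,10,-3,0,0,0,0],
  [0,14,-4.5,0,0,0,0],
  [0,19,-6,0,0,0,0],
  [0,19,-6,0,0,0,0],
])

```text
time_s: 3.83
position: [0.5598, 0.2431, 0.1583]
tool_rot: [-0.0, 0.988, -0.154, 0.0]
force: [-0.7, -0.3, -0.6]
grip_width: -0.005
```

step_arm([
  [0,5,-1.5,0,0,0,0],
  [0,10,-3,0,0,0,0],
  [0,14,-4.5,0,0,0,0],
  [0,19,-6,0,0,0,0],
  [0,19,-6,0,0,0,0],
])

```text
time_s: 4.25
position: [0.5791, 0.237, 0.1581]
tool_rot: [-0.0, 0.988, -0.154, 0.0]
force: [-0.0, 0.7, 0.0]
grip_width: 0.001
```

```bash
python3 look.py 4
```

```text
4.35 [0.57850394 0.23726983 0.15808371] [ 0.29470245 -0.23908578 -0.15280324]
```

View pics/c4.png

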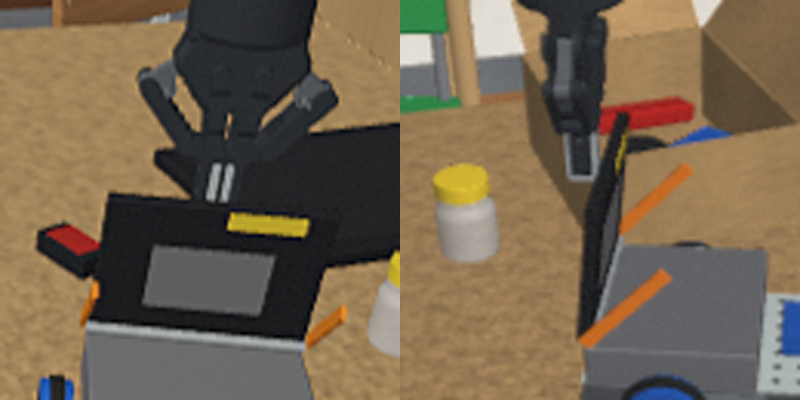

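```bash
cat > fit2.py <<'E'
from h import *
from scipy.optimize import least_squares
from fit import obs
def pt(p,k,a,s,f=0):
    x,y,yaw,th,sw=p; ang=th if k=='b' else np.pi/4
    w=.075 if k=='b' else sw
    ex=np.array([np.cos(yaw),np.sin(yaw),0]);ey=np.array([-np.sin(yaw),np.cos(yaw),0]);ez=np.array([0,0,1])
    return np.array([x,y,.088])+a*(np.cos(ang)*ex+np.sin(ang)*ez)+s*w*ey+f*(-np.sin(ang)*ex+np.cos(ang)*ez)
obs=[(c,uv,k,(q+(.01,) if k=='b' and q[0]>0 and c=='scene' else q+(0,))) for c,uv,k,q in obs]
def res(p): return np.concatenate([proj(c,pt(p,k,*q))-uv for c,uv,k,q in obs])
r=least_squares(res,[.58,.24,-.3,1.6,.085],loss='soft_l1')
P=r.x
def theta(o): # o list (cam,uv,a,s,f)
    g=lambda t:np.concatenate([proj(c,pt([*P[:3],t[0],P[4]],'b',a,s,f))-uv for c,uv,a,s,f in o])
    q=least_squares(g,[1.2]);return np.degrees(q.x[0]),g(q.x).reshape(-1,2).round(1)
if __name__=='__main__':
    print(P,np.degrees(P[3]));print(res(P).reshape(-1,2).round(1))
    Sc=lambda u,v:(340+u/3.077-.34,110+v/3.077-.34);Sd=lambda u,v:(190+(u-400)/3.077-.34,70+v/3.077-.34)
    print(theta([('scene',Sc(108,192),.11,-1,.01),('scene',Sc(339,214),.11,1,.01),('side',Sd(629,117),.11,1,0)]))
E
python3 fit2.py
```

```text
[ 0.58381863  0.24107614 -0.29798102  1.64951664  0.07884396] 94.5103415936159
[[-0.4  1.2]
 [-0.1  0.8]
 [ 0.2 -0.7]
 [ 0.2 -4.9]
 [ 0.4 -2.2]
 [-0.9  0.1]
 [-2.3 -0.3]
 [ 1.   0.2]
 [-0.3  1.8]]
(np.float64(78.90773687724631), array([[ 0.7,  1. ],
       [ 0.9, -1. ],
       [ 0.3, -2.3]]))
```

step_arm([
  [0,5.5,-1.7,-0.5,0,0,0],
  [0,11,-3.4,-1,0,0,0],
  [0,16.5,-5,-2.5,0,0,0],
  [0,22,-6.8,-4,0,0,0],
  [0,27,-8.2,-6.5,0,0,0],
  [0,31,-9.5,-8.5,0,0,0],
  [0,35.5,-11,-11,0,0,0],
  [0,40,-12.3,-13,0,0,0],
  [0,40,-12.3,-13,0,0,0],
])

```text
time_s: 5.1
position: [0.6188, 0.2247, 0.1445]
tool_rot: [0.0, 0.988, -0.154, -0.0]
force: [0.6, 0.2, -0.3]
grip_width: -0.001
```

```bash
python3 look.py 5
```

```text
5.2 [0.61815814 0.22499033 0.14487033] [0.68706415 0.11170748 0.46211786]
```

View pics/c5.png

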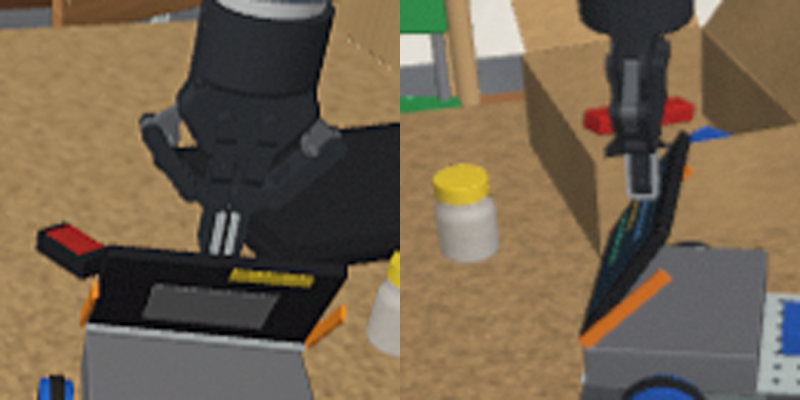

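```bash
cat > ov.py <<'E'
import sys,cv2
from h import *
from fit2 import pt,P
t=sys.argv[1];ths=[float(x) for x in sys.argv[2:]]
out=[]
for cam,f,(x0,y0) in(('scene',f's{t}.png',(360,165)),('side',f'd{t}.png',(235,100))):
    im=cv2.imread('pics/'+f)[y0:y0+80,x0:x0+100];k=8
    im=cv2.resize(im,None,fx=k,fy=k,interpolation=2)
    raw=im.copy()
    for th,col in zip(ths,((0,255,0),(255,255,0))):
        p=[*P[:3],np.radians(th),P[4]]
        L=lambda *q:tuple(int(v) for v in ((proj(cam,pt(p,*q))-[x0,y0]+.5)*k-.5).round())
        for s in(-1,1):
            for fr in(0,.01):cv2.line(im,L('b',0,s,fr),L('b',.11,s,fr),col,1)
            cv2.line(im,L('b',.11,s,0),L('b',.11,s,.01),col,1)
        for fr in(0,.01):cv2.line(im,L('b',.11,-1,fr),L('b',.11,1,fr),col,1)
        for s in(-1,1): cv2.line(im,L('s',0,s),L('s',.085,s),(255,0,255),1)
    cv2.imwrite(f'pics/ov_{cam}{t}.png',cv2.resize(np.vstack([im]),(800,640)));cv2.imwrite(f'pics/raw_{cam}{t}.png',raw[:600])
E
python3 ov.py 5 52 58
python3 -c "
import cv2
for c in('scene','side'):
  a=cv2.imread(f'pics/ov_{c}5.png');cv2.imwrite(f'pics/ov_{c}5.png',cv2.resize(a,(750,600)))"
```

```text
(no output)
```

View pics/ov_scene5.png

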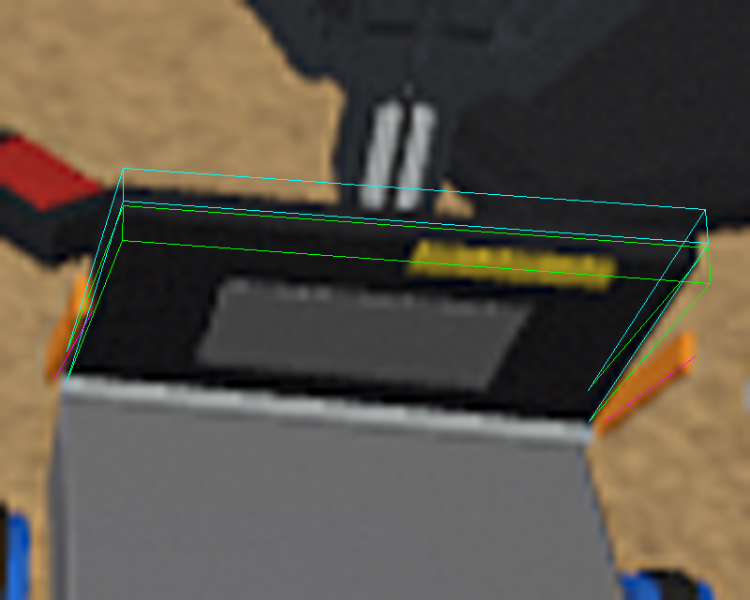

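View pics/ov_side5.png

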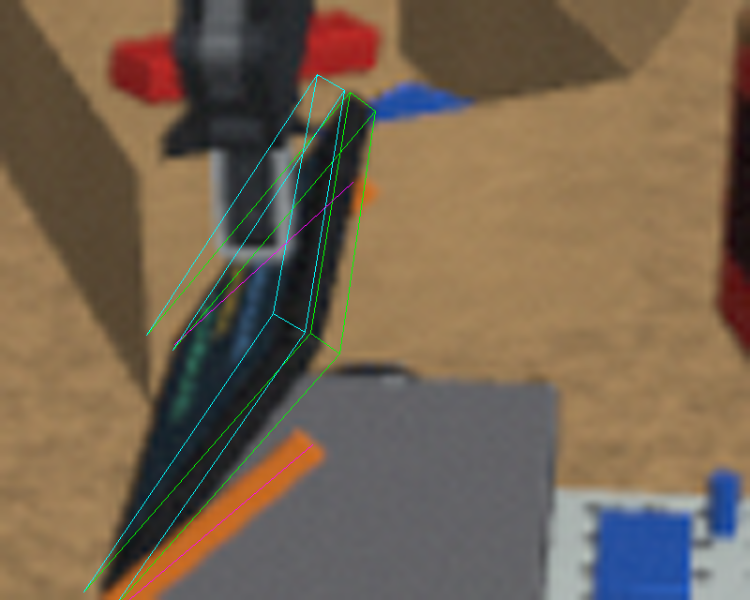

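step_arm([
  [0,3,-0.9,-2.2,0,0,0],
  [0,6,-1.8,-4.4,0,0,0],
  [0,9,-2.7,-6.5,0,0,0],
  [0,9,-2.7,-6.5,0,0,0],
  [0,9,-2.7,-6.5,0,0,0],
])

```text
time_s: 5.62
position: [0.6272, 0.2223, 0.1384]
tool_rot: [0.0, 0.988, -0.154, -0.0]
force: [-0.8, -0.4, -0.4]
grip_width: -0.002
```

```bash
sed -i 's/(800,640)/(750,600)/' ov.py; python3 look.py 6; python3 ov.py 6 45 49
```

```text
5.7167 [0.62700904 0.2223702  0.13854984] [-0.90671569 -0.41011405  0.27078132]
```

View pics/ov_scene6.png

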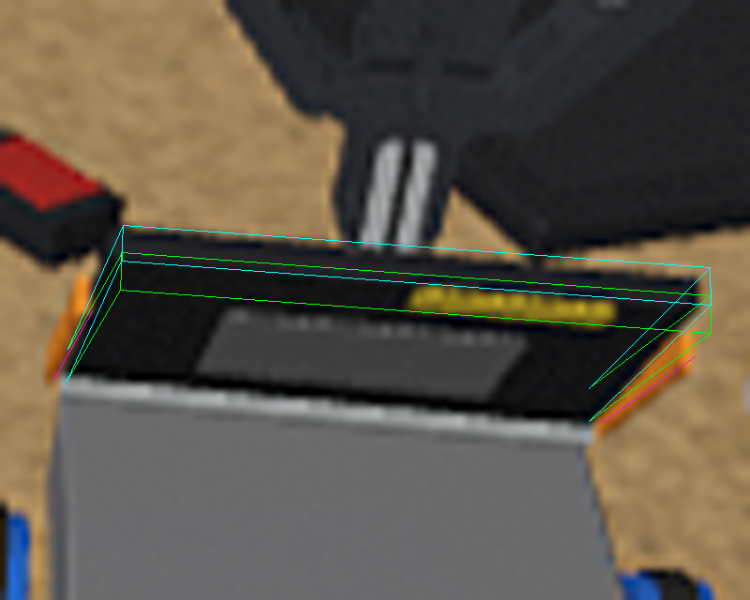

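View pics/ov_side6.png

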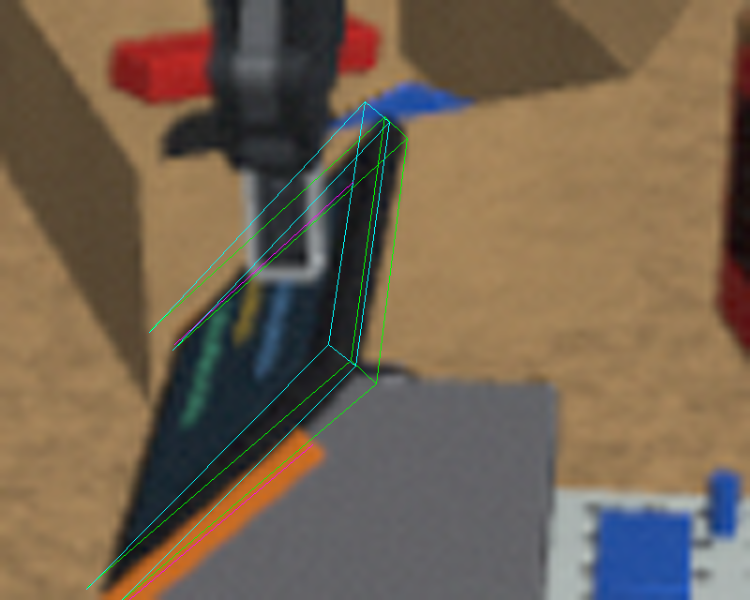

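step_arm([
  [0,1.5,-0.5,-1.5,0,0,0],
  [0,3,-0.9,-3,0,0,0],
  [0,3,-0.9,-3,0,0,0],
  [0,3,-0.9,-3,0,0,0],
  [0,-10,3,10,0,0,0],
  [0,-40,12,20,0,0,0],
  [0,-75,23,30,0,0,0],
  [0,-100,30,40,0,0,0],
  [0,-100,30,40,0,0,0],
  [0,-100,30,40,0,0,0],
])

```text
time_s: 6.55
position: [0.5263, 0.253, 0.1795]
tool_rot: [-0.0, 0.988, -0.153, 0.0]
force: [1.0, 0.1, 0.3]
grip_width: 0.0
```

```bash
python3 look.py 7; python3 ov.py 7 45; python3 -c "
from h import *
save('wrist','w7.png')"
```

```text
6.65 [0.52758003 0.25236092 0.17863004] [ 1.2578117  -0.0394888   0.36149715]
```

View pics/raw_scene7.png

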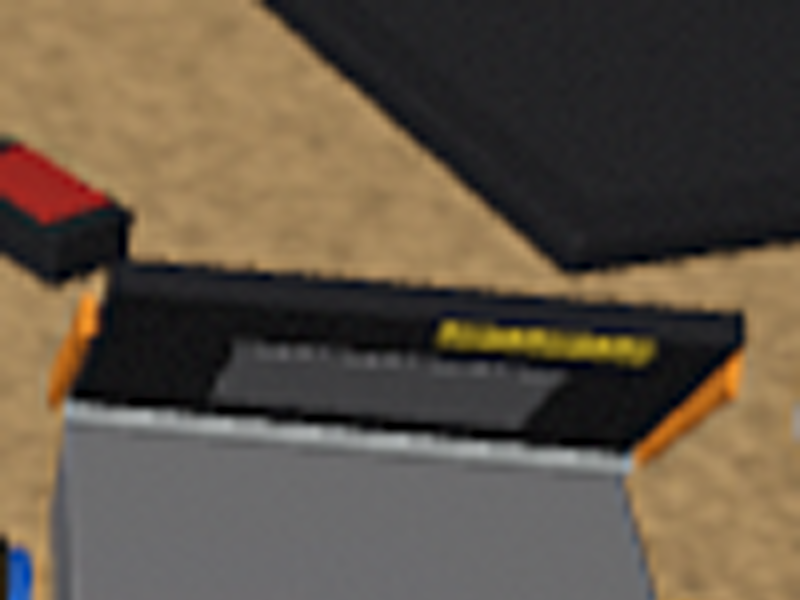

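View pics/raw_side7.png

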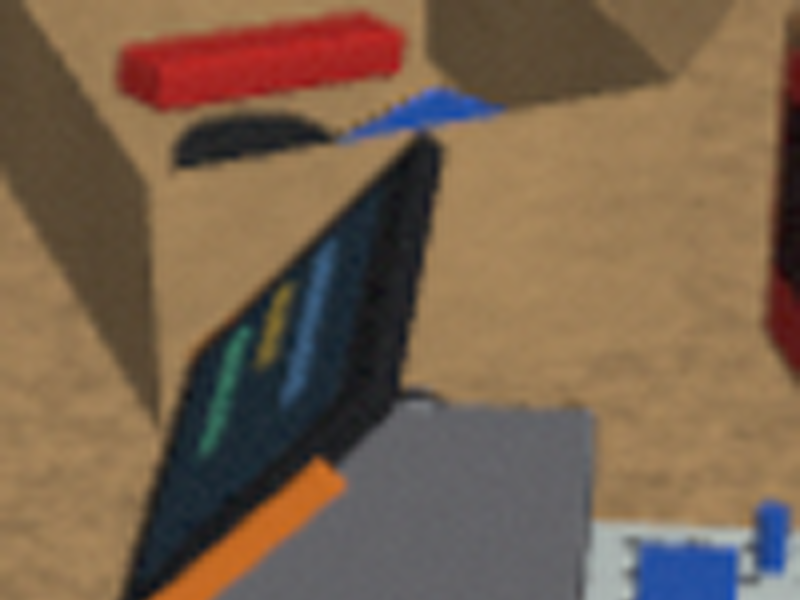

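View pics/w7.png

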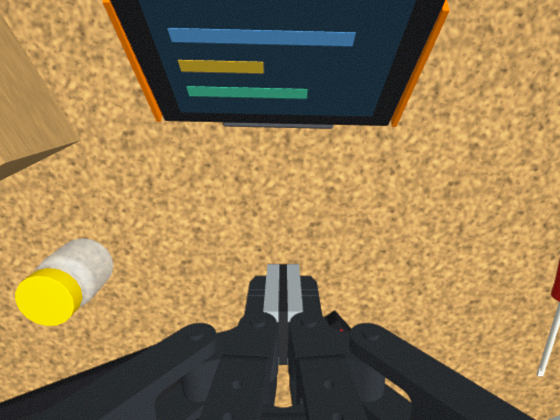

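View pics/ov_side7.png

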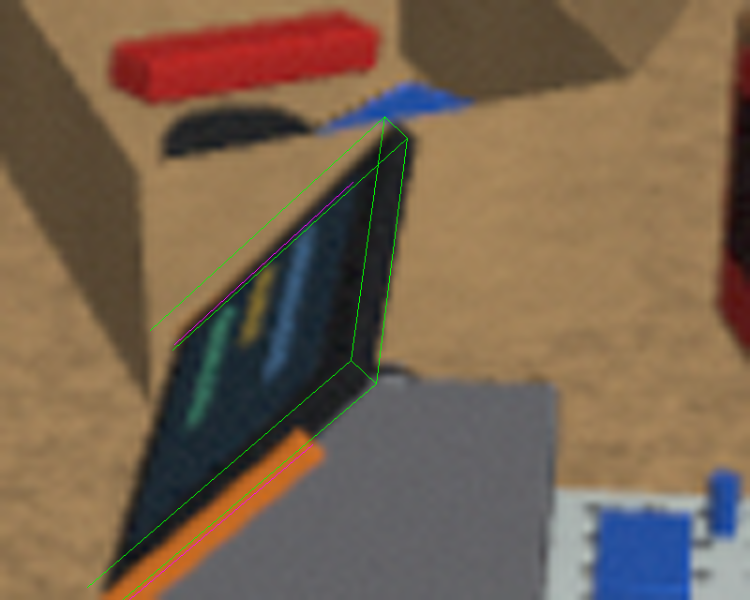

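```bash
cat > fit3.py <<'E'
from fit2 import *
A=lambda u,v:np.array((360+(u+.5)/8-.5,165+(v+.5)/8-.5));B=lambda u,v:np.array((235+(u+.5)/8-.5,100+(v+.5)/8-.5))
now=[('scene',A(115,262),.11,-1,.01),('scene',A(743,314),.11,1,.01),('scene',A(742,343),.11,1,0),('scene',A(110,292),.11,-1,0),
('scene',A(66,405),0,-1,0),('scene',A(632,458),0,1,0),
('side',B(425,130),.11,1,.01),('side',B(441,148),.11,1,0),('side',B(398,402),.11,-1,0),('side',B(375,378),.11,-1,.01)]
st=[('side',B(333,471),.085,-1),('scene',A(742,368),.085,1),('scene',A(95,305),.085,-1)]
def R(p):  # x,y,yaw,th,sw, per-cam 2D offsets
    off={'scene':p[5:7],'side':p[7:9]}
    a=[proj(c,pt(p[:5],'b',a,s,f))+off[c]-uv for c,uv,a,s,f in now]
    b=[proj(c,pt(p[:5],'s',a,s))+off[c]-uv for c,uv,a,s in st]
    return np.concatenate(a+b+[p[5:9]*.5])
q=least_squares(R,[*P[:3],.8,.08,0,0,0,0],loss='soft_l1')
print(q.x.round(4),np.degrees(q.x[3]));print(R(q.x)[:-4].reshape(-1,2).round(1))
J=q.jac;print(np.degrees(np.sqrt(np.linalg.inv(J.T@J)[3,3])))
E
python3 fit3.py
```

```text
[ 0.5843  0.2408 -0.3257  0.79    0.0788 -0.3934 -0.9084  0.681  -0.539 ] 45.26357045161796
[[ 0.4 -0.7]
 [ 0.7 -0.4]
 [ 0.6  1. ]
 [ 0.6  0.4]
 [ 0.1 -1.1]
 [-0.7 -1.4]
 [-0.3 -1. ]
 [ 0.7 -0.4]
 [ 0.1  0.7]
 [-0.5  0.5]
 [-0.1  0.2]
 [-1.1  1.2]
 [-0.9  1.9]]
0.9568184488667092
```

```bash
python3 - <<'E'
from station import robot
print(robot.job_done(),robot.observe()['time_s'])
E
```

```text
the job is handed in; nothing more can be done
the job is handed in; nothing more can be done
```

The blue-wheeled buggy's screen is folded back to the reading angle and the job is handed in. I pushed its display face near the free edge with the closed fingertips, in small steps, from about 95° to 45°. I then drew the arm back about 10 cm.

- **Final angle:** a fit to the scene and side images, with the arm withdrawn, gave 45.3° ± 1°. In those pictures the screen's side edges lie along the orange strips, to within 1–2 pixels. I took no further view along the hinge to narrow that margin.
- **Black-wheeled buggy:** I kept the arm clear of it on the way across. I did not measure its screen again at the end.
- **Force and time:** force readings between moves stayed around 1 N, and the whole job took about 7 s of the 35 s.
- **Disagreement:** in the pictures the fingertips appeared about 22 mm above the measured TCP height, when they should be 8 mm below it. The screen moved as the higher, visible tip predicted, so I steered by the images.

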